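Pop a jar lid and trap it

TASK

Press the blue key of the lid dispenser fully down with one fingertip, and with the other finger standing in the lid's way trap the black jar lid that the spring pushes out, so that it stops on the apron past the steel gate and does not slide over the apron's front end. Do not grasp or lift the lid, and leave the orange muffin cups and the jar where they stand. The program finishes while holding: key still pressed down, lid still pushing against the other finger.

Things in the scene. Friction and masses are not known exactly. Their poses are not given: they have to be found in the camera images.
- dispenser: White lid dispenser fixed to the tile, 232 mm long (x), channel 74 mm wide outside, 64 inside. Origin on the tile (z = 0), on the channel's centre line under the gate's rear face. The lid leaves towards its -x axis. Channel floor top is 8 mm above the tile. From x = 0 to +72 mm: walls 35 mm high with lips (top 38 mm) over the lid's edges; x = +72 to +172 mm: grey spring box, 50 mm high.
- gate (a point): Foot of the steel gate's rear face, on the centre line, on the channel floor (axes as the dispenser's). The gate is 22 mm wide, 4 mm thick (x = -4 to 0), rises 6 mm above the floor, is one piece with the blue key and goes down with it; it frees the lid when the key is about 5 to 6 mm down.
- apron_end (a point): Middle of the apron's front end, 60 mm ahead (-x) of the gate, on the floor top. The apron is the open channel floor from the gate to here, with side rails at y = +/-32 to +/-37 mm whose tops are 18 mm above the tile.
- apron_mid (a point): Point on the apron floor's centre line, 38 mm ahead of the gate and straight beside the key (58 mm from it along the dispenser's y). A vertical gripper closing along the dispenser's y can stand one fingertip on the key and the other above this point, at one height, the rail passing between them.
- lid: Loose black round jar lid, 60 mm across, 24 mm high, about 40 g; origin at the centre of its underside, z up. Lies on the channel floor (top 32 mm above the tile). At the start its centre is at dispenser x = +30 mm, front edge on the gate. A grey spring pusher drives it out once freed, at 0.15 to 0.3 m/s with about 3 N (2.4 N at 30 mm out); unstopped, it goes off the apron's end.
- key_top (a point): Centre of the top of the blue square release key (28 x 28 mm) beside the apron, at dispenser x = -38, y = +58 mm. Top is 28 mm above the tile when up, 16 mm when fully down; its grey housing (40 x 44 mm) is 14 mm high. Moves with the key; axes as the dispenser's.
- key (a joint): Travel of the blue key downwards in m: 0 up, 0.012 fully down; more than 0.008 counts as down. Spring: about 1.6 N to start, 6 N at the bottom, plus about 1.5 N of gate friction until the lid is free. It springs back up when let go.
- jar: Bystander: open green glass jar, 60 mm across the rim, 70 mm high, origin at the centre of its underside; stands to the dispenser's +y side beyond the key.
- cup_a: Bystander: orange muffin cup, 68 mm across the rim, 35 mm high, origin at the centre of its underside; on the dispenser's -y side.
- cup_b: Bystander: second orange muffin cup, the same, on the dispenser's -y side, further back.
Mind the look-alikes: they are no part of the job. Of the things like the lid, leave any that is green or pink; of the rest the smaller one is meant.

How it is judged:
By the outcome, as a careful person would: the job done as asked, in the order asked, and still so for the second after the job is handed in, while the arm keeps its last pose, push and grip.
It also fails if it takes over 29 s, if anything falls off the work surface, if the arm or the gripper's body presses on something with over 40 N, if the wrist force passes 120 N, or if a joint passes its speed limit or range.

ROBOT

A 7-joint arm with a two-finger parallel gripper is mounted at the origin on the work surface. World frame = base frame: x ahead of the robot, y to its left, z up, the work surface at z = 0. Lengths are in m, angles in rad, forces in N, time in s.
With the tool pointing down it reaches from about 0.4 to 0.875 m from the base axis. Payload 6.5 kg.
Tool frame: the origin (TCP) lies at the very end of the fingers, on their centre line; the grasp point (between the pads) lies 19 mm behind it; z points along the fingers, x is the direction in which the jaws open and shut, and the axes are right-handed (so a half turn about z gives the same grasp; the last joint's range is limited). The gripper opens to 88 mm and grips with 3 to 60 N. Pads are 18 mm wide; open, the fingers measure 123 mm over their backs; the gripper's body (75 mm by 187 mm) begins 45 mm behind the grasp point.
Start: joints at [1.063, 0.536, -0.004, 1.538, 0.003, 1.067, -0.071], TCP at [0.278, -0.588, 0.239] pointing down, gripper open.
Joint ranges: [-2.7, 2.7], [-0.37, 2.16], [-1.27, 1.26], [0.24, 2.4], [-1.31, 4.45], [0.19, 1.91], [-2.76, 2.76]. Speed limits (rad/s): [2.39, 2.39, 3.14, 3.14, 3.14, 3.14, 3.14].

INTERFACE

Orientations are given as [roll, pitch, yaw] about the fixed x, y, z axes, in that order (R = Rz(yaw) Ry(pitch) Rx(roll)).
In Python, from workcell import manip gives the robot as it stands.
- The arm moves only by the shell command python3 -m crank 'ROWS'. ROWS is JSON, a list of rows, each an object with "offset": the shift along the tool's x, y, z in m, a list of three; "twist": the turn, a rotation vector about the tool's x, y, z in units of 10 degrees (1.0 is 10 degrees), a list of three; "gripper": the finger opening in m, from 0 to 0.0881. In form: [{"offset": [tx, ty, tz], "twist": [rx, ry, rz], "gripper": gripper}, ...]. A call has 1 to 5 rows; each row shifts and turns the commanded pose from where the row before left it, along the tool's axes as they then stand; what a row does not reach is not made up. A row lasts 1/8 s, in which the tool goes at most 62.5 mm and 10.7 degrees, less where a joint would pass 70% of its speed; a pose out of reach is approached as far as the arm can. A call with a gripper value outside its range is refused whole. The fingers move at their own pace and stop on an object; the grip force is fixed at half the most. Time passes only in rows, so rows that do not move let the fingers close. It gives the time, the measured TCP pose, the force and the opening at its end, in the units of the state.
- manip.read_state(): the state, without advancing time (a new reading comes with each control period).
- manip.read_camera(name): name is "side" or "top"; returns the picture (384x512x3 uint8, blue, green, red); there is no depth.
- manip.get_calibration(name): a dict with "fov_y" (degrees; the focal length in pixels is half the picture's height over the tangent of half this angle, whatever the lens; pixels are square), "cx", "cy" (the principal point, pixels), "distortion" ([k1, k2, p1, p2, k3] as OpenCV has them; the pictures are not rectified), "R" (3x3) and "t" (3): a world point X has camera coordinates R X + t. Camera axes: x right, y down, z forward; pixel columns grow to the right and rows downward; lengths in m; the calibration is good to about 2 mm. A picture is of the moment at which its call begins. get_calibration takes no time and is no camera call.
- manip.hand_in(): hands the job in, once; it reports no verdict.
The state is a dict: "t": time; "joints": joint angles; "qvel": joint speeds; "tau": joint torques, N m; "tool_pos": TCP position; "ee_rot": TCP orientation; "contact_force": force on the tool from outside, world axes, zero at the start; "moment": the same for the moment, N m; "gripper_width": opening from 0.0 (shut) to 1.0 (fully open).
Only numpy, scipy, OpenCV 4.12 (cv2) and the standard library are available. Lean on these libraries where they do the work, as an engineer would, in place of code of your own. Each camera call takes 0.05 s, during which the arm holds its last target.

## Working session

There is one attempt and no reset: what is moved stays moved. The work goes in short steps, Python scripts to look and compute and a shell command to move; the robot and the scene stay as the last step left them, time stands still between calls to the robot, and variables do not carry over. Pictures are saved under pics/ and viewed, and the job is handed in when it is done.

```bash
mkdir -p pics; python3 - <<'E'
from workcell import manip
import cv2
for n in("top","side"):
    im=manip.read_camera(n); cv2.imwrite(f"pics/{n}0.png",im)
    print(n,manip.get_calibration(n))
print(manip.read_state())
E
```

```text
top {'fov_y': 48.122979338170325, 'cx': 258.4735037470879, 'cy': 192.0655348339681, 'distortion': array([-0.16097556,  0.        ,  0.        ,  0.        ,  0.        ]), 'R': array([[ 0.0151961 , -0.99987038, -0.00531911],
       [-0.99417344, -0.01454133, -0.10680693],
       [ 0.10671574,  0.00691117, -0.99426555]]), 't': array([0.04564383, 0.62261307, 0.96169127])}
side {'fov_y': 48.6138058156278, 'cx': 250.678453195419, 'cy': 192.2595197771751, 'distortion': array([0.03905743, 0.        , 0.        , 0.        , 0.        ]), 'R': array([[ 0.75395325, -0.65691076,  0.00476964],
       [-0.42011177, -0.48772935, -0.76526216],
       [ 0.50503525,  0.57496811, -0.64370107]]), 't': array([-0.41110137,  0.32736692,  0.48549512])}
{'t': 0.1, 'joints': array([ 1.06282116,  0.53706956, -0.0044336 ,  1.5387109 ,  0.00257707,
        1.06728182, -0.07123052]), 'qvel': array([ 0.00117784, -0.00123741,  0.00077481, -0.0010951 , -0.00020106,
       -0.00099584,  0.00025216]), 'tau': array([ 3.72391150e-03, -5.72079349e+01,  9.94331986e-01, -2.52229875e+01,
       -5.61015203e-02,  1.33806485e-02,  5.85403836e-05]), 'tool_pos': array([ 0.27767715, -0.58713243,  0.23796496]), 'ee_rot': array([ 3.14150133e+00,  1.46108395e-03, -1.12899557e+00]), 'contact_force': array([-0.83623475,  0.15980176, -0.34740232]), 'moment': array([ 0.01948945, -0.02946742, -0.00798596]), 'gripper_width': 0.9974795890495533}
```

View pics/top0.png

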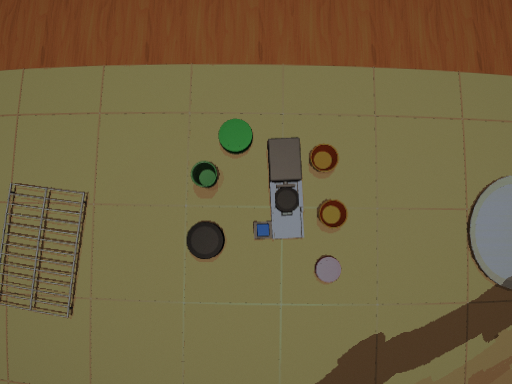

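View pics/side0.png

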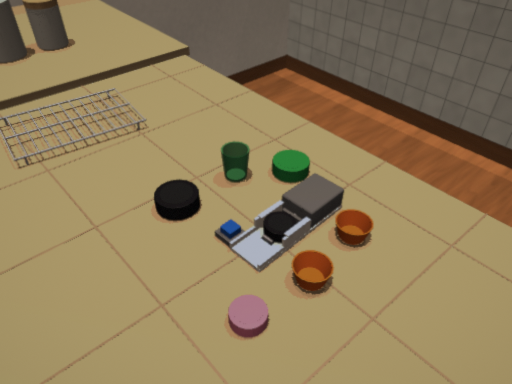

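Look-alikes in the top view: black disc in the dispenser (287,199), larger black disc (205,240), green (236,135), pink (328,269). By the description I want the smaller black one, in the dispenser. Next, a close crop to check.

```bash
python3 - <<'E'
import cv2
a=cv2.imread("pics/top0.png")[130:250,225:345]; b=cv2.imread("pics/side0.png")[165:275,205:355]
cv2.imwrite("pics/topc.png",cv2.resize(a,(600,600),interpolation=cv2.INTER_CUBIC))
cv2.imwrite("pics/sidec.png",cv2.resize(b,(750,550),interpolation=cv2.INTER_CUBIC))
E
```

```text
(no output)
```

View pics/topc.png

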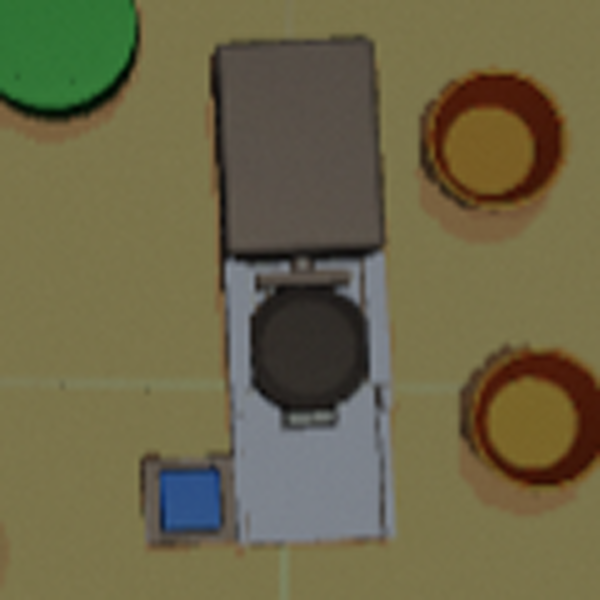

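View pics/sidec.png

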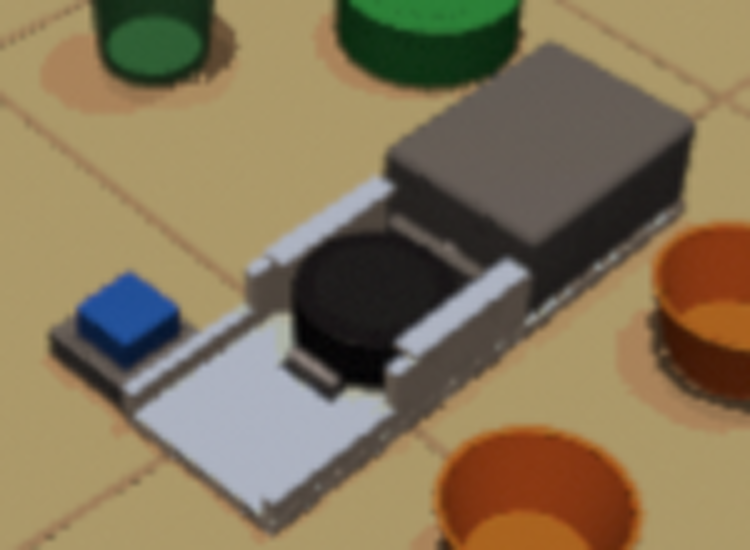

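The crop confirms it: a black lid behind the steel gate, with the blue key at about (263,230) beside the apron. Now to measure.

```bash
cat > h.py <<'E'
import numpy as np, cv2
from workcell import manip
def ray(n,uv):
    c=manip.get_calibration(n); f=192/np.tan(np.radians(c["fov_y"]/2))
    K=np.array([[f,0,c["cx"]],[0,f,c["cy"]],[0,0,1]])
    p=cv2.undistortPoints(np.array(uv,float).reshape(-1,1,2),K,c["distortion"]).reshape(-1,2)
    R=np.array(c["R"]);t=np.array(c["t"]).ravel()
    return -R.T@t, np.c_[p,np.ones(len(p))]@R
def plane(n,uv,z):
    o,d=ray(n,uv); return o+d*((z-o[2])/d[:,2])[:,None]
E
python3 - <<'E'
from h import *
np.set_printoptions(precision=4,suppress=True)
T=cv2.imread("pics/top0.png");S=cv2.imread("pics/side0.png")
def blob(im,x0,y0,x1,y1,vmin):
    h=cv2.cvtColor(im,cv2.COLOR_BGR2HSV); m=cv2.inRange(h,(100,120,vmin),(125,255,255))
    mm=np.zeros_like(m);mm[y0:y1,x0:x1]=m[y0:y1,x0:x1]
    M=cv2.moments(mm,True);print(M['m00'],cv2.minAreaRect(cv2.findNonZero(mm)));return M['m10']/M['m00'],M['m01']/M['m00']
k=blob(T,240,210,280,245,100);print(k,plane("top",[k],.028))
for v in(120,140,150,160):
    k=blob(S,210,210,250,250,v);print(v,k,plane("side",[k],.028))
cr=lambda u:np.array(u)/5+[225-.4,130-.4]
b=plane("top",cr([(217,45),(372,40),(384,248),(228,250)]),.05);print(b)
for p,q in((0,3),(1,2)):
    d=b[p]-b[q];print("yaw",np.degrees(np.arctan2(d[1],d[0])),np.linalg.norm(d))
for p,q in((0,1),(3,2)):
    d=b[p]-b[q];print("yaw",np.degrees(np.arctan2(-d[0],d[1])),np.linalg.norm(d))
e=plane("top",cr([(243,543),(395,540)]),.018);print("end",e,e.mean(0))
print("boxc",b.mean(0))
print("lid",plane("top",cr([(309,346)]),.030))
print("gate",plane("top",cr([(310,424)]),.014))
sc=lambda u:np.array(u)/5+[205-.4,165-.4]
print("side end R", plane("side",sc([(270,530)]),.0), "left rail end",plane("side",sc([(127,392)]),.018))
print("side box",plane("side",sc([(551,42),(693,125),(535,245),(387,155)]),.05))
E
```

```text
126.0 ((262.5, 229.5), (11.0, 11.0), 90.0)
(262.6666666666667, 229.5793650793651) [[0.5355 0.044  0.028 ]]
146.0 ((230.076904296875, 226.11537170410156), (11.371355056762695, 14.976905822753906), 56.3099365234375)
120 (230.04794520547946, 226.2054794520548) [[0.5336 0.043  0.028 ]]
135.0 ((230.00001525878906, 226.00001525878906), (12.727920532226562, 12.727920532226562), 45.0)
140 (229.96296296296296, 225.8962962962963) [[0.5339 0.0437 0.028 ]]
108.0 ((230.18002319335938, 225.760009765625), (12.80000114440918, 10.600000381469727), 36.869895935058594)
150 (229.94444444444446, 225.91666666666666) [[0.5339 0.0437 0.028 ]]Traceback (most recent call last):
  File "<stdin>", line 10, in <module>
  File "<stdin>", line 7, in blob
cv2.error: OpenCV(4.12.0) /io/opencv/modules/imgproc/src/convhull.cpp:143: error: (-215:Assertion failed) total >= 0 && (depth == CV_32F || depth == CV_32S) in function 'convexHull'
```

```bash
python3 - <<'E'
from h import *
np.set_printoptions(precision=4,suppress=True)
cr=lambda u:np.array(u)/5+[225-.4,130-.4]
b=plane("top",cr([(217,45),(372,40),(384,248),(228,250)]),.05);print(b)
def Y(b):
  for p,q in((0,3),(1,2)):
    d=b[p]-b[q];print("yaw",np.degrees(np.arctan2(d[1],d[0])),np.linalg.norm(d))
  for p,q in((0,1),(3,2)):
    d=b[p]-b[q];print("yaw",np.degrees(np.arctan2(-d[0],d[1])),np.linalg.norm(d))
Y(b)
e=plane("top",cr([(243,543),(395,540)]),.018);print("end",e,e.mean(0))
print("boxc",b.mean(0))
print("lid",plane("top",cr([(309,346)]),.030))
print("gate",plane("top",cr([(310,424)]),.014))
sc=lambda u:np.array(u)/5+[205-.4,165-.4]
print("side left rail end",plane("side",sc([(127,392)]),.018))
b=plane("side",sc([(551,42),(693,125),(535,245),(387,155)]),.05);print(b,b.mean(0));Y(b)
E
```

```text
[[ 0.7447  0.0347  0.05  ]
 [ 0.7483 -0.0371  0.05  ]
 [ 0.6511 -0.0429  0.05  ]
 [ 0.6491  0.0285  0.05  ]]
yaw 3.70836760922322 0.0958341437482598
yaw 3.3950272616300334 0.09735317730340881
yaw 2.829388853061522 0.07184933123950421
yaw 1.6043415992195338 0.07135657959747485
end [[ 0.516   0.0191  0.018 ]
 [ 0.5183 -0.0518  0.018 ]] [ 0.5172 -0.0163  0.018 ]
boxc [ 0.6983 -0.0042  0.05  ]
lid [[ 0.6075 -0.0101  0.03  ]]
gate [[ 0.5722 -0.0118  0.014 ]]
side left rail end [[0.5135 0.0187 0.018 ]]
[[ 0.7421  0.0321  0.05  ]
 [ 0.7444 -0.0381  0.05  ]
 [ 0.6497 -0.0446  0.05  ]
 [ 0.6443  0.025   0.05  ]] [ 0.6951 -0.0064  0.05  ]
yaw 4.119800654636278 0.09810896979597747
yaw 3.9024415827974055 0.09495120760337282
yaw 1.8585767539974125 0.0702238772466429
yaw 4.438021482141784 0.06981006344637432
```

```bash
python3 -m crank '[{"offset":[0,0,0],"twist":[0,0,0.73],"gripper":0.0405},{"offset":[0,0,0],"twist":[0,0,0.72],"gripper":0.0405},{"offset":[0,0,0],"twist":[0,0,0.72],"gripper":0.0405},{"offset":[-0.03,-0.015,0],"twist":[0,0,0],"gripper":0.0405},{"offset":[-0.04,-0.02,0],"twist":[0,0,0],"gripper":0.0405}]'
```

```text
t: 0.72
tool_pos: [0.308, -0.5151, 0.2381]
ee_rot: [3.141, 0.0, -1.51]
contact_force: [0.9, -0.2, -0.4]
gripper_width: 0.473
```

```bash
python3 -m crank '[{"offset":[-0.04,-0.02,0],"twist":[0,0,0],"gripper":0.0405},{"offset":[-0.04,-0.02,0],"twist":[0,0,0],"gripper":0.0405},{"offset":[-0.04,-0.02,0],"twist":[0,0,0],"gripper":0.0405},{"offset":[-0.04,-0.02,0],"twist":[0,0,0],"gripper":0.0405},{"offset":[-0.04,-0.02,0],"twist":[0,0,0],"gripper":0.0405}]'
python3 -m crank '[{"offset":[-0.04,-0.02,0],"twist":[0,0,0],"gripper":0.0405},{"offset":[-0.04,-0.02,0],"twist":[0,0,0],"gripper":0.0405},{"offset":[-0.04,-0.02,0],"twist":[0,0,0],"gripper":0.0405},{"offset":[-0.04,-0.02,0],"twist":[0,0,0],"gripper":0.0405},{"offset":[-0.04,-0.02,0],"twist":[0,0,0],"gripper":0.0405}]'
python3 -m crank '[{"offset":[-0.04,-0.02,0],"twist":[0,0,0],"gripper":0.0405},{"offset":[-0.04,-0.02,0],"twist":[0,0,0],"gripper":0.0405},{"offset":[-0.03,-0.02,0],"twist":[0,0,0],"gripper":0.0405},{"offset":[0,0,0],"twist":[0,0,0],"gripper":0.0405},{"offset":[0,0,0],"twist":[0,0,0],"gripper":0.0405}]'
```

```text
t: 1.35
tool_pos: [0.3958, -0.3081, 0.2385]
ee_rot: [3.141, 0.0, -1.508]
contact_force: [0.8, 0.0, -0.2]
gripper_width: 0.46
t: 1.98
tool_pos: [0.4829, -0.1023, 0.2385]
ee_rot: [3.141, 0.0, -1.508]
contact_force: [0.2, -0.3, 0.0]
gripper_width: 0.463
t: 2.6
tool_pos: [0.5352, 0.009, 0.2383]
ee_rot: [3.14, -0.001, -1.508]
contact_force: [0.0, -0.6, 0.7]
gripper_width: 0.457
```

```bash
python3 -m crank '[{"offset":[-0.006,0,0.045],"twist":[0,0,0],"gripper":0.0405},{"offset":[0,0,0.05],"twist":[0,0,0],"gripper":0.0405},{"offset":[0,0,0.05],"twist":[0,0,0],"gripper":0.0405},{"offset":[0,0,0.038],"twist":[0,0,0],"gripper":0.0405},{"offset":[0,0,0],"twist":[0,0,0],"gripper":0.0405}]'
python3 - <<'E'
from h import *
s=manip.read_state();print(s['tool_pos'],s['ee_rot'])
for n,(y0,y1,x0,x1) in dict(top=(130,250,205,365),side=(145,265,195,355)).items():
    im=manip.read_camera(n);cv2.imwrite(f"pics/{n}1.png",im)
    cv2.imwrite(f"pics/{n}1c.png",cv2.resize(im[y0:y1,x0:x1],None,fx=5,fy=5,interpolation=cv2.INTER_CUBIC))
E
```

```text
t: 3.22
tool_pos: [0.5327, 0.0141, 0.0536]
ee_rot: [3.136, -0.001, -1.509]
contact_force: [-0.0, -0.6, 0.6]
gripper_width: 0.46
[0.53265297 0.01411416 0.05357271] [ 3.13550909e+00 -9.03881158e-04 -1.50946269e+00]
```

View pics/side1c.png

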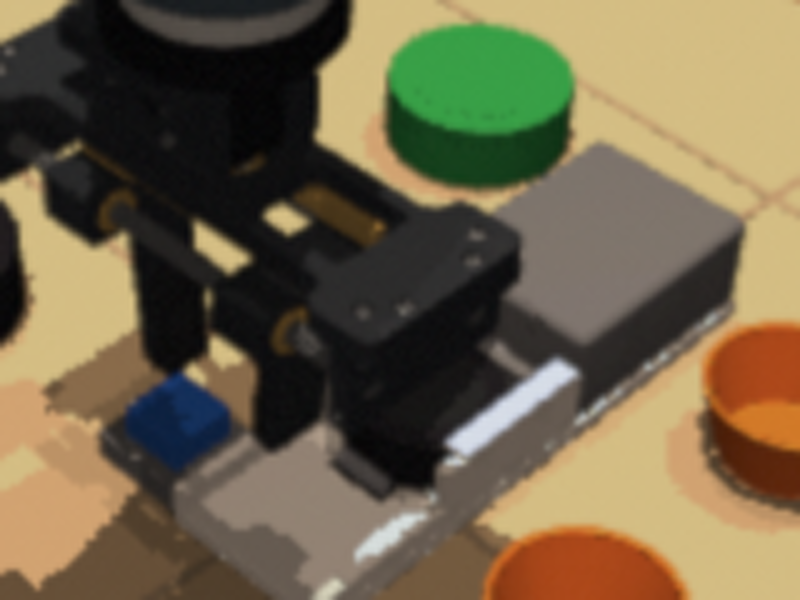

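View pics/top1c.png

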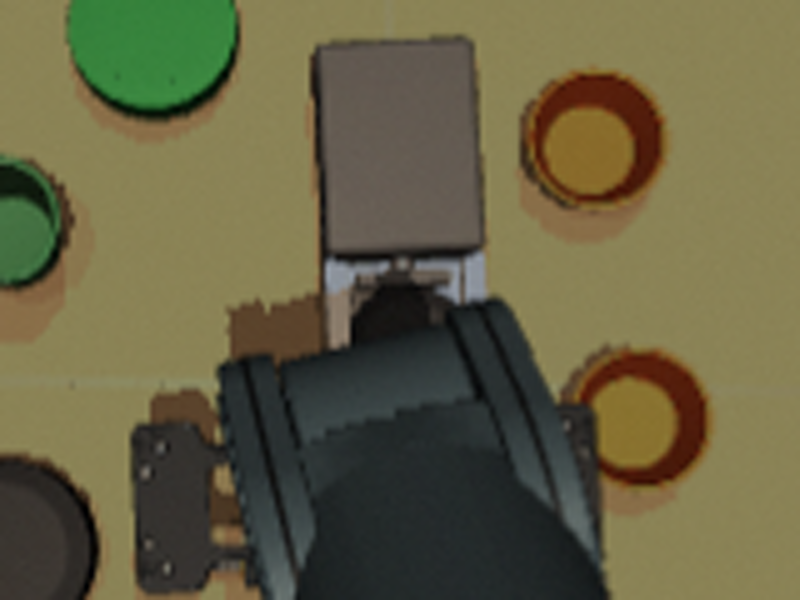

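```bash
python3 - <<'E'
from h import *
np.set_printoptions(precision=4,suppress=True)
s=manip.read_state();print(s['t'],s['tool_pos'],s['ee_rot'])
sc=lambda u:np.array(u)/5+[195-.4,145-.4]
# bottom corners visible: key finger L, bottom, R ; apron finger
print(plane("side",sc([(145,352),(178,377),(207,357),(258,432),(277,450),(320,425)]),s['tool_pos'][2]))
c=manip.get_calibration("side");f=192/np.tan(np.radians(c["fov_y"]/2))
K=np.array([[f,0,c["cx"]],[0,f,c["cy"]],[0,0,1]])
ey=np.array([-.0628,.998,0])
for sgn in(1,-1):
  P=s['tool_pos']+sgn*.029*ey
  u=cv2.projectPoints(P[None],cv2.Rodrigues(np.array(c["R"]))[0],np.array(c["t"]),K,c["distortion"])[0].ravel();print(P,(u-[194.6,144.6])*5)
E
```

```text
3.325 [0.5357 0.0149 0.0567] [-3.141  -0.0005 -1.5091]
[[ 0.5248  0.0489  0.0567]
 [ 0.5256  0.0316  0.0567]
 [ 0.5396  0.0328  0.0567]
 [ 0.5292 -0.0066  0.0567]
 [ 0.5285 -0.0171  0.0567]
 [ 0.5471 -0.0177  0.0567]]
[0.5339 0.0438 0.0567] [174.4318 347.8455]
[ 0.5375 -0.0141  0.0567] [291.4215 432.3852]
```

Fingers sit over the key centre and the apron's mid-line. Descending to just above the key, then pressing slowly.

```bash
python3 -m crank '[{"offset":[0,0,0.012],"twist":[0,0,0],"gripper":0.043},{"offset":[0,0,0.01],"twist":[0,0,0],"gripper":0.043},{"offset":[0,0,0],"twist":[0,0,0],"gripper":0.043},{"offset":[0,0,0],"twist":[0,0,0],"gripper":0.043}]'
python3 -m crank '[{"offset":[0,0,0.004],"twist":[0,0,0],"gripper":0.043},{"offset":[0,0,0.004],"twist":[0,0,0],"gripper":0.043},{"offset":[0,0,0],"twist":[0,0,0],"gripper":0.043},{"offset":[0,0,0],"twist":[0,0,0],"gripper":0.043}]'
```

```text
t: 3.82
tool_pos: [0.5355, 0.0159, 0.0338]
ee_rot: [-3.141, 0.0, -1.508]
contact_force: [-0.8, -0.7, 0.5]
gripper_width: 0.491
t: 4.32
tool_pos: [0.5357, 0.0159, 0.0258]
ee_rot: [-3.141, 0.0, -1.508]
contact_force: [0.6, -0.7, 1.7]
gripper_width: 0.49
```

```bash
python3 -m crank '[{"offset":[0,0,0.005],"twist":[0,0,0],"gripper":0.043},{"offset":[0,0,0.004],"twist":[0,0,0],"gripper":0.043},{"offset":[0,0,0.001],"twist":[0,0,0],"gripper":0.043},{"offset":[0,0,0],"twist":[0,0,0],"gripper":0.043},{"offset":[0,0,0],"twist":[0,0,0],"gripper":0.043}]'
python3 - <<'E'
from h import *
s=manip.read_state();print(s['tool_pos'],s['contact_force'],s['gripper_width'])
for n,(y0,y1,x0,x1) in dict(top=(130,250,205,365),side=(145,265,195,355)).items():
    im=manip.read_camera(n);cv2.imwrite(f"pics/{n}2.png",im)
    cv2.imwrite(f"pics/{n}2c.png",cv2.resize(im[y0:y1,x0:x1],None,fx=5,fy=5,interpolation=cv2.INTER_CUBIC))
E
```

```text
t: 4.95
tool_pos: [0.5357, 0.0159, 0.0163]
ee_rot: [-3.141, -0.0, -1.508]
contact_force: [-2.0, -0.8, 12.6]
gripper_width: 0.488
[0.53568605 0.01588822 0.01633642] [-1.95209986 -0.83949093 12.64929996] 0.48814699914963333
```

View pics/side2c.png

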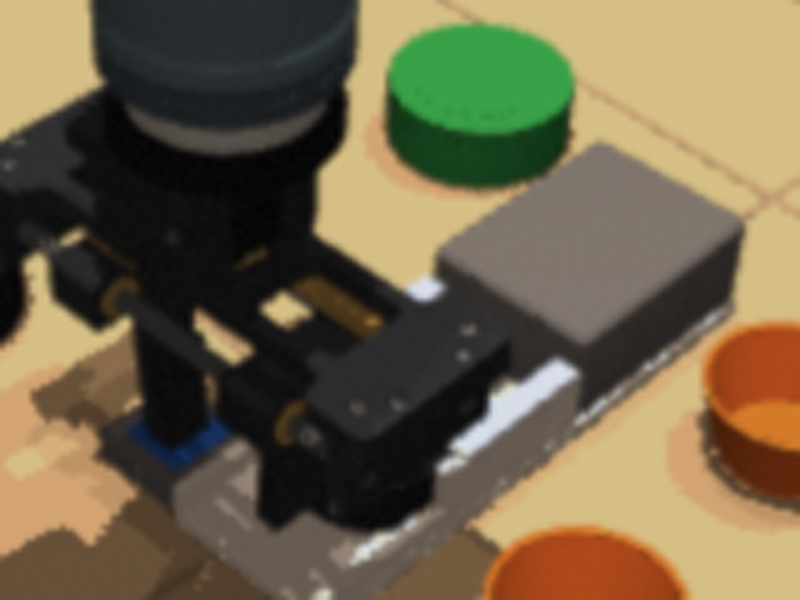

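View pics/top2c.png

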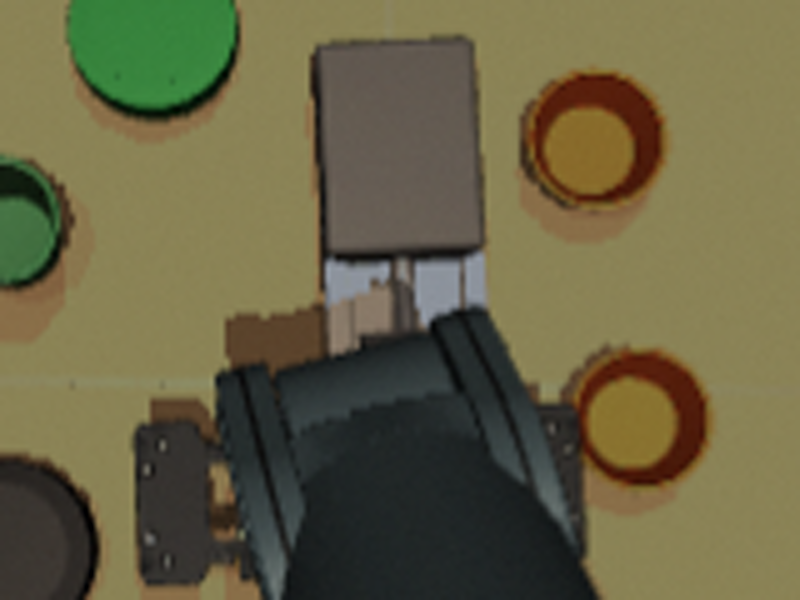

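```bash
for i in 1 2; do python3 -m crank '[{"offset":[0,0,0],"twist":[0,0,0],"gripper":0.043},{"offset":[0,0,0],"twist":[0,0,0],"gripper":0.043},{"offset":[0,0,0],"twist":[0,0,0],"gripper":0.043},{"offset":[0,0,0],"twist":[0,0,0],"gripper":0.043},{"offset":[0,0,0],"twist":[0,0,0],"gripper":0.043}]'; done
python3 - <<'E'
from h import *
im=manip.read_camera("side");a=cv2.imread("pics/side2.png")
d=cv2.absdiff(im,a)[190:265,195:320].max(2);print("changed px",(d>40).sum())
cv2.imwrite("pics/side3c.png",cv2.resize(im[205:265,210:310],None,fx=8,fy=8,interpolation=cv2.INTER_CUBIC))
E
```

```text
t: 5.68
tool_pos: [0.5357, 0.0159, 0.0163]
ee_rot: [-3.141, -0.0, -1.508]
contact_force: [-2.2, -0.8, 13.1]
gripper_width: 0.488
t: 6.3
tool_pos: [0.5357, 0.0159, 0.0164]
ee_rot: [-3.141, 0.0, -1.508]
contact_force: [-1.7, -0.6, 12.6]
gripper_width: 0.487
changed px 0
```

View pics/side3c.png

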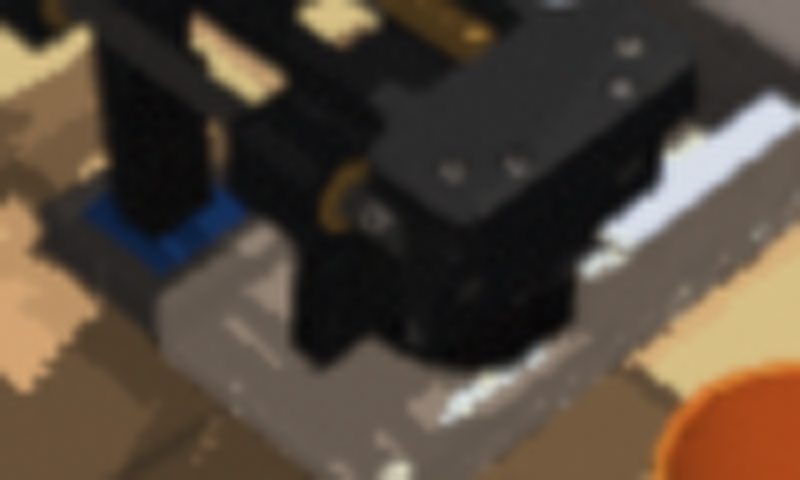

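The key is flush near its housing, and the lid rests against the finger with bare apron in front of it. Nothing has moved over the last 1.25 s, so I'm handing in.

```bash
python3 -c "
from workcell import manip
print(manip.hand_in())"
```

```text
the job is handed in; nothing more can be done
None
```

The job is handed in with one fingertip holding the blue key down and the other finger, on the apron's mid-line, trapping the black lid. One slow straight descent did both, and it was handed in at about 6.4 s of the 29 s allowed.

- **Key:** the fingertip is at z = 16.4 mm, against 16 mm for fully down. The upward force of 12.6 N is about twice the 6 N spring, so I take the key to be on its stop.
- **Lid:** it pushes the finger towards the apron's front end with about 2 N. It sits past the gate with bare apron in front of it.
- **Holding:** the side view around the key and lid did not change over the last 1.25 s.
- **Bystanders:** the cups, and the part of the jar still in view, look unmoved in the pictures taken just after pressing. I did not measure their positions.

Two checks fell slightly short:
- **Tool position:** the tool ended about 1 mm off the planned midpoint in y, well within the key's width.
- **Lid position:** the gripper hid the lid from above, so I judged where it stopped from the side view and the force alone.

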